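# Load the half-inch die head into the ratchet pipe threader

## Robot

A 6-joint arm with a two-finger parallel gripper is mounted at the origin on the work surface. World frame = base frame: x ahead of the robot, y to its left, z up, the work surface at z = 0. Lengths are in m, angles in rad, forces in N, time in s.
With the tool pointing down it reaches from about 0.375 to 0.975 m from the base axis. Payload 3.8 kg.
Tool frame: the origin (TCP) lies between the finger pads, 19 mm behind the fingertips; this is the grasp point; z points along the fingers, y is the line along which they close (so a half turn about z gives the same grasp; the last joint's range is limited). The gripper opens to 85 mm and grips with 20 to 120 N. Pads are 22 mm wide; open, the fingers measure 114 mm over their backs; the gripper's body (76 mm by 85 mm) begins 54 mm behind the grasp point. The pads swing forward as they close: fully open they stand 13 mm farther back than shut.
Start: joints at [-1.142, 0.264, 1.604, -0, 1.274, -0.037], TCP at [0.303, -0.603, 0.25] pointing down, gripper open.
Joint ranges: [-2.63, 2.63], [-0.94, 2.18], [0.31, 2.57], [-1.31, 4.45], [0, 2.66], [-2.55, 2.55]. Speed limits (rad/s): [2.57, 2.57, 3.14, 3.14, 3.14, 3.14].

## Interface

Orientations are given as a rotation vector (axis times angle).
In Python, from workcell import readout, read_camera, finish_job gives the robot as it stands.
- The arm moves only by the tool jog_arm, never from a script. Its argument "deltas" is one flat list of numbers, 7 for each row, row after row: the shift along the tool's x, y, z in m, then the turn, a rotation vector about the tool's x, y, z in degrees, then the gripper command: -1 is shut, 1 is fully open, values between are in proportion. A call has 1 to 8 rows; each row is the pose to reach, as a shift and turn from the pose commanded when the call began, along the tool's axes at that moment; what a row does not reach only later rows make up. A row lasts 1/10 s, in which the tool goes at most 50 mm and 8.59 degrees, less where a joint would pass 70% of its speed; a pose out of reach is approached as far as the arm can. A call with a gripper value outside its range is refused whole. The fingers move at their own pace and stop on an object; "squeeze" is the grip in N (left out, the last holds). Time passes only in rows, so rows that repeat a pose let the fingers close. It gives the time, the measured TCP pose, the force, the opening and the grip force at its end, in the units of the state.
- readout.read_state(): the state, without advancing time (a new reading comes with each control period).
- read_camera(name): name is "scene" or "top" or "wrist"; returns a dict with "color" (384x512x3 uint8, blue, green, red), "fx", "fy", "cx", "cy" (pixels), "origin" and "attitude" of the camera in the world. Camera axes: x right, y down, z forward; pixel columns grow to the right and rows downward; lengths in m; the calibration is good to about 2 mm. A picture is of the moment at which its call begins. There is no depth.
- finish_job(): hands the job in; it is judged then, once.
The state is a dict: "time": time; "q": joint angles; "joint_vel": joint speeds; "joint_torque": joint torques, N m; "tool_pos": TCP position; "tcp_rot": TCP orientation; "wrist_force": force on the tool from outside, world axes, zero at the start; "torque": the same for the moment, N m; "width": opening from 0.0 (shut) to 1.0 (fully open); "grip_force": force on a finger pad.
Only numpy, scipy, OpenCV 4.12 (cv2) and the standard library are available. Lean on these libraries where they do the work, as an engineer would, in place of code of your own. Each camera call takes 0.05 s, during which the arm holds its last target. There are 200 camera calls.

## Task

Take the half-inch die head (blue collar, smallest bore) out of the red tray and load it in the ratchet pipe threader: ease its octagon into the ring, turning it until it drops in, and press it home until the sprung ball clicks and its cover plate sits flat on the ring. Do it by feel, never force or hammer it, then let go and leave everything else where it stands.

Things in the scene. Friction and masses are not known exactly. Their poses are not given: they have to be found in the camera images.
- head_blue: half-inch drop-in die head, the one to load: steel, 62 mm tall, about 0.6 kg, upright in the tray. Origin at the centre of its underside, z up its axis. Bottom to top: octagonal plug (0-27 mm), octagonal cover plate 68 mm across flats (27-32 mm), round blue guide collar 46 mm diameter (32-62 mm) to grip it by, with a 21.6 mm bore. Plug and plate flats face its x, y and the 45 degree directions
- head_blue_seat (a point): on the blue head's axis, 27 mm above its underside: the underside of its cover plate, which comes to rest on the ring. The plug below is 60 mm across flats; its lowest 4 mm taper in to 54 mm; a 4 mm deep groove runs all round it, 7.5 to 18.5 mm above the underside, for the ball. It fits any of eight ways round
- head_blue_grip (a point): on the blue head's axis, 53 mm above its underside: a good height for the TCP when gripping the collar (fingertips 2 mm above the cover plate)
- head_yellow: bystander: three-quarter-inch die head, same outer shape, yellow collar with 27 mm bore, in the tray; origin under its centre
- head_green: bystander: one-inch die head, same outer shape, green collar with 34 mm bore, in the tray; origin under its centre
- tray: red steel tray fixed on the bench, 104 x 296 mm, walls 22 mm high, floor 4 mm thick; origin at the centre of its underside, long side along its y. Three compartments in a row along y, 98 mm apart, with a die head standing in each, within some 5 mm of the middle and turned anyhow; which head is where changes
- ratchet: ratchet pipe threader lying flat, its handle clamped to the bench so it cannot shift: blue round housing 118 mm diameter, 31 mm high; handle towards its -y, with a black pawl knob 78 mm out, 48 mm high. Origin on the bench on the ring's axis, z up. The steel ring inside can be turned about z, stiffly (1 N m), and may stand at ANY angle in the housing: not measured, to be seen or felt
- ring_face (a point): on the ring's axis, level with its upper face, 34 mm above the bench, on which the cover plate seats. The bore is octagonal, 61.4 mm across flats (0.7 mm play a side), 30 mm deep, open from above. Unless the octagons match within 0.06 rad the plug stops 2 to 4 mm deep on its taper; a match comes every 45 degrees
- ball (a joint): sprung 12 mm brass ball in one flat of the ring's bore, centred 14 mm below the ring's face: 0 = standing 3.6 mm out into the bore, grows (m) as it is pushed into the wall. Spring 10 N at 0, 1.5 N more per mm. The plug meets it about 12 mm deep; passing takes 10 to 20 N downward, the head's weight included; over the last 4 mm it snaps into the groove and holds the head
- oil: bystander: amber bottle of thread oil, 60 mm diameter, 150 mm tall, origin under its centre
- coupling: bystander: steel pipe coupling standing on end, 42 mm diameter, 42 mm tall, origin under its centre

How it is judged:
On the way, in this order (a step that is already met when the one before it is completed fails the run):
1. the blue die head is lifted clear of the tray's walls (z of head_blue_seat in the frame of tray above 0.052 m), for 0.2 s.
2. its octagon is in the ring and pushes the ball back (value of joint ball above 0.001 m and horizontal distance between head_blue_seat and ring_face below 0.004 m and z of head_blue_seat in the frame of ring_face below 0.018 m and contact force between the fingers and head_blue above 1 N), for 0.05 s.
At the end, for the whole second after the job is handed in: the blue die head is in the ring, its cover plate flat on the ring's face (within 1.5 mm, 3 mm sideways, 0.04 rad), the ball sprung out in its groove (within 1 mm), released and at rest (z of head_blue_seat in the frame of ring_face between -0.002 and 0.0015 m and horizontal distance between head_blue_seat and ring_face below 0.003 m and angle between the z axis of head_blue and the z axis of ratchet, either way round below 0.04 rad and angle between head_blue's own z axis and vertical below 0.5 rad and value of joint ball below 0.001 m and linear speed of head_blue below 0.01 m/s); the robot touches nothing.
It fails at once if the die head is jammed, forced or hammered against the threader: its contact forces with it, the ball's squeeze included, add up to more than 70 N (contact force between head_blue and ratchet above 70 N).
It fails at once if the robot strikes the threader (more than 20 N) (contact force between the arm and ratchet above 20 N).
It fails at once if a bystander is shifted by more than 20 mm (distance of any of head_yellow, head_green, oil, coupling from where it was at the start of the episode above 0.02 m).
It also fails if it takes over 64 s, if anything falls off the work surface, if the arm or the gripper's body presses on something with over 40 N, if the wrist force passes 120 N, or if a joint passes its speed limit or range.

## Working session

There is one attempt and no reset: what is moved stays moved. The work goes in short steps, Python scripts to look and compute and a tool call to move; the robot and the scene stay as the last step left them, time stands still between calls to the robot, and variables do not carry over. Pictures are saved under pics/ and viewed, at most 10 in all, crops included, and the job is handed in when it is done.

Besides the shell and the picture viewer there is one more tool, called as name(argument=value, ...), one argument or row to a line, values as JSON. jog_arm: Moves the arm, as the interface text tells. Its arguments: {"type":"object","properties":{"deltas":{"type":"array"},"squeeze":{"type":"number"}},"required":["deltas"]}

```bash
mkdir -p pics; cat > h.py <<'E'
import numpy as np, cv2
from scipy.spatial.transform import Rotation as R
from workcell import readout, read_camera, finish_job
def cam(n):
    c=read_camera(n); A=np.array(c["attitude"],float)
    c["R"]=A if A.shape==(3,3) else (R.from_rotvec(A).as_matrix() if A.size==3 else R.from_quat(A).as_matrix())
    c["o"]=np.array(c["origin"]); return c
def ray(c,uv,z):
    uv=np.atleast_2d(np.array(uv,float)); d=np.c_[(uv[:,0]-c["cx"])/c["fx"],(uv[:,1]-c["cy"])/c["fy"],np.ones(len(uv))]@c["R"].T
    return c["o"]+d*((z-c["o"][2])/d[:,2])[:,None]
def proj(c,p):
    q=(np.atleast_2d(p)-c["o"])@c["R"]; return np.c_[q[:,0]/q[:,2]*c["fx"]+c["cx"],q[:,1]/q[:,2]*c["fy"]+c["cy"]]
E
python3 - <<'E'
from h import *
t=cam("top");print(t["attitude"],t["o"],t["fx"])
s=cam("scene");print(s["attitude"],s["o"])
cv2.imwrite("pics/top.png",cv2.resize(t["color"],None,fx=1.5,fy=1.5))
cv2.imwrite("pics/scene.png",s["color"])
print(readout.read_state())
E
```

```text
[-2.16297075  2.12320955 -0.13662964] [0.47733003 0.07312447 0.87462809] 425.16213598900777
[-1.58694618 -2.07322474  0.75480673] [1.12896676 0.21874414 0.72763536]
{'time': 0.1, 'q': array([-1.14190266e+00,  2.64707468e-01,  1.60525335e+00,  2.24778794e-05,
        1.27371570e+00, -3.69065661e-02]), 'joint_vel': array([ 0.00196883, -0.00118231, -0.00240241, -0.00057116, -0.00057051,
        0.00038632]), 'joint_torque': array([ 7.96000204e-04, -5.16706860e+01, -3.68589163e+01,  2.84287768e-05,
        6.28209280e-03, -2.03627941e-07]), 'tool_pos': array([ 0.30290499, -0.60250985,  0.24875792]), 'tcp_rot': array([-3.05478271e+00, -7.24597738e-01,  6.03952803e-04]), 'wrist_force': array([ 0.4018955 , -0.04090323,  0.6297161 ]), 'torque': array([-0.01295099, -0.0176325 ,  0.00051274]), 'grip_force': 0.0, 'width': 0.9977644256096695}
```

View pics/top.png

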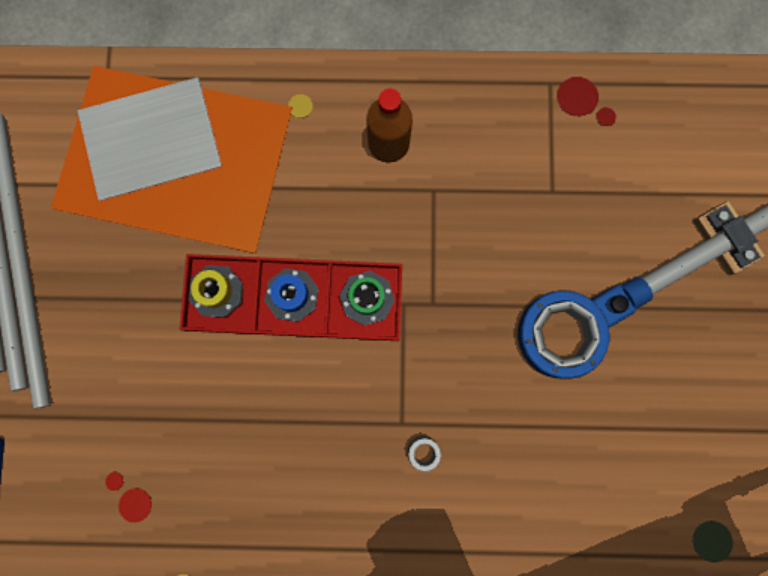

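View pics/scene.png

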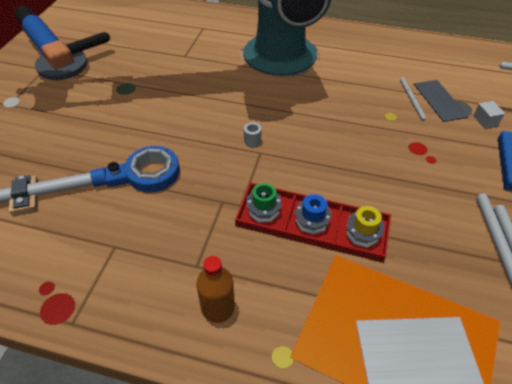

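The top view shows the blue head in the middle compartment at about (289,294) of the 1.5x image, between yellow (210,288) and green (367,295). The ring bore is at (565,335), with the handle going up and to the right.

```bash
python3 - <<'E'
from h import *
t=cam("top");s=cam("scene")
hsv=cv2.cvtColor(t["color"],cv2.COLOR_BGR2HSV)
blue=cv2.inRange(hsv,(100,120,50),(130,255,255))
n,l,st,ce=cv2.connectedComponentsWithStats(blue)
for i in range(1,n):
    if st[i,4]>60:
        c=max(cv2.findContours((l==i).astype(np.uint8),0,2)[0],key=cv2.contourArea)
        (x,y),r=cv2.minEnclosingCircle(c); print(st[i],ce[i],(x,y),r,ray(t,(x,y),.066),ray(t,ce[i],.05))
red=cv2.inRange(hsv,(0,150,60),(6,255,255))
n,l,st,ce=cv2.connectedComponentsWithStats(red)
i=1+np.argmax(st[1:,4]); c=np.argwhere(l==i)[:,::-1].astype(np.float32)
b=cv2.boxPoints(cv2.minAreaRect(c)); P=ray(t,b,.022); print(P, P.mean(0)); d=P[1]-P[0]; e=P[2]-P[1]; print(np.degrees(np.arctan2(d[1],d[0])),np.degrees(np.arctan2(e[1],e[0])))
# ring bore approx
print("ring",ray(t,(565/1.5,335/1.5),.034), "knob",ray(t,(619/1.5,303/1.5),.048),ray(t,(289/1.5,292/1.5),.066))
st=readout.read_state(); M=R.from_rotvec(st["tcp_rot"]).as_matrix(); print(M)
w=cam("wrist"); print("wristcam in tool",M.T@(w["o"]-st["tool_pos"]),M.T@w["R"],w["fx"])
E
```

```text
[180 183  25  25 395] [191.95949367 194.50379747] (191.9574432373047, 194.97872924804688) 12.682902336120605 [[0.57867023 0.19703719 0.066     ]] [[0.58161276 0.19952122 0.05      ]]
[ 347  185   88   67 1683] [389.21033868 214.52644088] (392.25701904296875, 214.49600219726562) 46.541053771972656 [[ 0.54816363 -0.18514727  0.066     ]] [[ 0.54939788 -0.18438071  0.05      ]]
[[0.53052331 0.34792525 0.022     ]
 [0.63595701 0.34963532 0.022     ]
 [0.6271266  0.04978348 0.022     ]
 [0.52247745 0.05311799 0.022     ]] [0.57902109 0.20011551 0.022     ]
0.9292174515710191 -91.68682881488671
ring [[ 0.53296896 -0.16432933  0.034     ]] knob [[ 0.57485871 -0.23114374  0.048     ]] [[0.57929853 0.19569644 0.066     ]]
[[ 8.93462411e-01  4.49137568e-01 -6.04040349e-04]
 [ 4.49137971e-01 -8.93461435e-01  1.32174217e-03]
 [ 5.39573078e-05 -1.45222440e-03 -9.99998944e-01]]
wristcam in tool [ 0.06752089 -0.00053265 -0.12422687] [[ 1.14007129e-03 -9.64953922e-01 -2.62416898e-01]
 [ 9.99999331e-01  1.04925131e-03  4.86216261e-04]
 [-1.93835015e-04 -2.62417277e-01  9.64954473e-01]] 314.2350982245544
```

jog_arm(
  deltas=[0.403, -0.289, 0.07, 0, 0, -62, 1, 0.403, -0.289, 0.07, 0, 0, -62, 1, 0.403, -0.289, 0.07, 0, 0, -62, 1, 0.403, -0.289, 0.07, 0, 0, -62, 1, 0.403, -0.289, 0.07, 0, 0, -62, 1, 0.403, -0.289, 0.07, 0, 0, -62, 1, 0.403, -0.289, 0.07, 0, 0, -62, 1, 0.403, -0.289, 0.07, 0, 0, -62, 1],
)

```text
time: 1.05
tool_pos: [0.4877, -0.2505, 0.194]
tcp_rot: [2.242, 2.199, 0.0]
wrist_force: [1.6, -0.6, 0.5]
width: 1.001
grip_force: 0.0
```

```bash
cat >> h.py <<'E'
def to(x,y,z,ang):
    "jog numbers to reach this pose, tool down with tool x at ang deg"
    s=readout.read_state(); M=R.from_rotvec(s["tcp_rot"])
    T=R.from_euler("z",ang,degrees=True)*R.from_euler("x",180,degrees=True)
    print("t",s["time"],"tcp",s["tool_pos"].round(4),"ang",np.degrees(np.arctan2(*M.as_matrix()[[1,0],0])).round(2),"F",s["wrist_force"].round(1),"w",s["width"].round(3),"grip",s["grip_force"])
    print("  jog",M.inv().apply(np.array([x,y,z])-s["tool_pos"]).round(4),(M.inv()*T).as_rotvec(degrees=True).round(2))
E
python3 -c "
from h import *
to(.533,-.164,.18,88.5)"
```

```text
Traceback (most recent call last):
  File "h.py", line 17, in to
    print("t",s["time"],"tcp",s["tool_pos"].round(4),"ang",np.degrees(np.arctan2(*M.as_matrix()[[1,0],0])).round(2),"F",s["wrist_force"].round(1),"w",s["width"].round(3),"grip",s["grip_force"])
                                                                                                                                                      ^^^^^^^^^^^^^^^^
AttributeError: 'float' object has no attribute 'round'
```

jog_arm(
  deltas=[0.087, 0.045, 0.015, 0, 0, 0, 1, 0.087, 0.045, 0.015, 0, 0, 0, 1, 0.087, 0.045, 0.015, 0, 0, 0, 1, 0.087, 0.045, 0.015, 0, 0, 0, 1],
)

```text
time: 1.45
tool_pos: [0.5342, -0.1652, 0.1787]
tcp_rot: [-2.243, -2.199, 0.001]
wrist_force: [-0.2, -0.4, 0.0]
width: 0.997
grip_force: 0.0
```

```bash
sed -i 's/s\["width"\].round(3)/s["width"]/' h.py; python3 -c "
from h import *
to(.533,-.164,.18,88.5)
w=cam('wrist'); np.save('w1.npy',w,allow_pickle=True); cv2.imwrite('pics/w1.png',w['color'])
c=proj(w,[.533,-.164,.034]);print(c)
to(.5793,.1965,.2,88.5)
"
```

```text
t 1.45 tcp [ 0.5342 -0.1652  0.1787] ang 88.87 F [-0.2 -0.4  0. ] w 0.9973540529164477 grip 0.0
  jog [ 0.0012 -0.0012 -0.0012] [-0.05  0.01  0.37]
[[250.44043613 180.64695725]]
t 1.5 tcp [ 0.5339 -0.1663  0.179 ] ang 88.76 F [-1.2 -0.8  0.2] w 1.0008324073631112 grip 0.0
  jog [ 0.3637  0.0375 -0.0212] [-0.03  0.03  0.26]
```

View pics/w1.png

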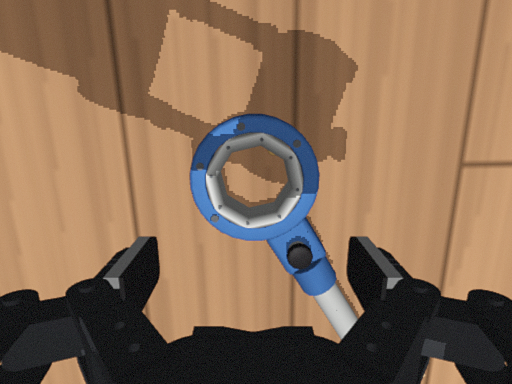

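```bash
python3 -c "
from h import *
w=np.load('w1.npy',allow_pickle=True).item()
cv2.imwrite('pics/w1c.png',cv2.resize(w['color'][108:248,185:325],None,fx=4.2,fy=4.2,interpolation=cv2.INTER_CUBIC))
"
```

```text
(no output)
```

View pics/w1c.png

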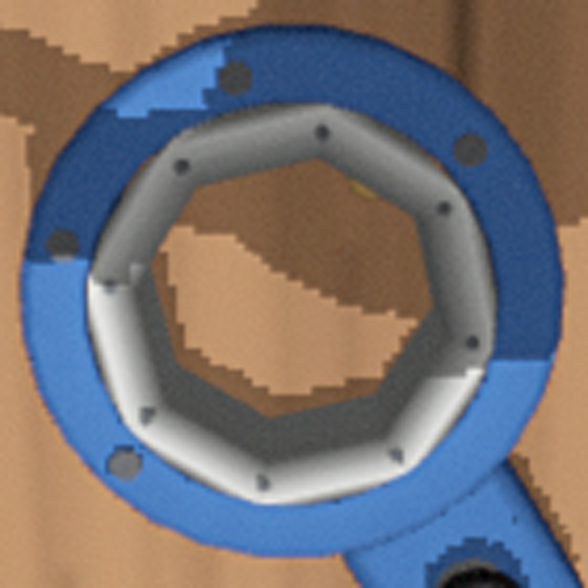

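jog_arm(
  deltas=[0.364, 0.038, -0.02, 0, 0, 0, 1, 0.364, 0.038, -0.02, 0, 0, 0, 1, 0.364, 0.038, -0.02, 0, 0, 0, 1, 0.364, 0.038, -0.02, 0, 0, 0, 1, 0.364, 0.038, -0.02, 0, 0, 0, 1, 0.364, 0.038, -0.02, 0, 0, 0, 1, 0.364, 0.038, -0.02, 0, 0, 0, 1, 0.364, 0.038, -0.02, 0, 0, 0, 1],
)

```text
time: 2.3
tool_pos: [0.5815, 0.199, 0.2001]
tcp_rot: [2.246, 2.196, 0.004]
wrist_force: [-1.0, -0.4, -0.1]
width: 1.0
grip_force: 0.0
```

The ring shows eight dark dots at the bore's corners, clockwise from the top at crop pixels (322,132), (444,208), (473,342), (396,456), (263,483), (148,414), (110,285) and (182,166). The brass ball appears at about (362,188).

```bash
python3 -c "
from h import *
w=np.load('w1.npy',allow_pickle=True).item()
d=np.array([(322,132),(444,208),(473,342),(396,456),(263,483),(148,414),(110,285),(182,166)],float)/4.2+(185,108)-.38
P=ray(w,d,.034); (cx,cy),r=cv2.minEnclosingCircle(P[:,:2].astype(np.float32)*1000); c=P.mean(0); v=P-c
a=np.degrees(np.arctan2(v[:,1],v[:,0])); print('ring',c,cx,cy,r,np.hypot(v[:,0],v[:,1]).round(4),(a%45).round(1))
h=cam('wrist'); np.save('w2.npy',h,allow_pickle=True)
q=proj(h,[.5793,.1965,.05])[0].astype(int); print(q)
x0,y0=max(q[0]-70,0),max(q[1]-70,0); print(x0,y0)
cv2.imwrite('pics/w2c.png',cv2.resize(h['color'][y0:y0+140,x0:x0+140],None,fx=4.2,fy=4.2,interpolation=cv2.INTER_CUBIC))
"
```

```text
ring [ 0.53628826 -0.16563497  0.034     ] 536.3301391601562 -165.83419799804688 38.66374588012695 [0.0385 0.0384 0.0387 0.0389 0.0385 0.038  0.0386 0.0384] [35.  34.7 34.9 34.3 34.5 34.5 34.6 34.8]
[248 183]
178 113
```

View pics/w2c.png

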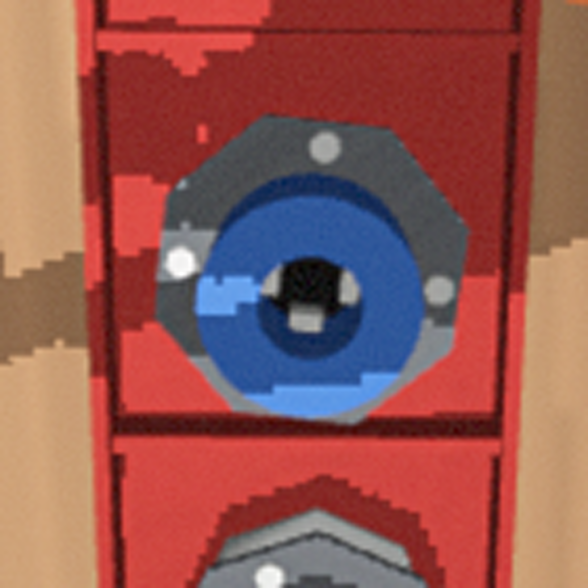

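The blue head is centred at about (311,271) in the crop, with its plate corners clear, e.g. (267,115), (390,128), (468,235) and (452,350).

```bash
python3 -c "
from h import *
w=np.load('w2.npy',allow_pickle=True).item()
f=lambda d: np.array(d,float)/4.2+(178,113)-.38
P=ray(w,f([(267,115),(390,128),(468,235),(452,350),(355,424),(238,410),(157,318),(170,192)]),.036)
c=P.mean(0);v=P-c;a=np.degrees(np.arctan2(v[:,1],v[:,0]));print('plate',c,np.hypot(v[:,0],v[:,1]).round(4),(a%45).round(1))
P=ray(w,f([(311,305)]),.066);print('collar top',P)
to(c[0],c[1],.057,88.5)
"
```

```text
plate [0.58206382 0.1983714  0.036     ] [0.0368 0.0368 0.0358 0.0365 0.037  0.0365 0.0366 0.0365] [14.2 16.3 13.2 14.6 14.3 15.8 14.9 13.1]
collar top [[0.58184727 0.19900728 0.066     ]]
t 2.35 tcp [0.5816 0.1996 0.2   ] ang 88.75 F [0.7 1.8 0.3] w 1.00091359618089 grip 0.0
  jog [-0.0015  0.0002  0.143 ] [ 0.11 -0.13  0.25]
```

jog_arm(
  deltas=[-0.001, 0, 0.05, 0, 0, 0, 1, -0.001, 0, 0.1, 0, 0, 0, 1, -0.001, 0, 0.13, 0, 0, 0, 1, -0.001, 0, 0.143, 0, 0, 0, 1, -0.001, 0, 0.143, 0, 0, 0, 1, -0.001, 0, 0.143, 0, 0, 0, 1],
  squeeze=60,
)

```text
time: 2.95
tool_pos: [0.5819, 0.1949, 0.0577]
tcp_rot: [2.247, 2.193, 0.003]
wrist_force: [-0.5, 0.7, -0.0]
width: 0.998
grip_force: 0.0
```

jog_arm(
  deltas=[0, 0, 0, 0, 0, 0, -1, 0, 0, 0, 0, 0, 0, -1, 0, 0, 0, 0, 0, 0, -1, 0, 0, 0, 0, 0, 0, -1, 0, 0, 0, 0, 0, 0, -1, 0, 0, 0, 0, 0, 0, -1, 0, 0, 0, 0, 0, 0, -1, 0, 0, 0, 0, 0, 0, -1],
)

```text
time: 3.75
tool_pos: [0.5814, 0.1961, 0.0582]
tcp_rot: [2.246, 2.195, 0.003]
wrist_force: [-1.3, -0.5, 6.5]
width: 0.519
grip_force: 62.4
```

jog_arm(
  deltas=[0, 0, -0.01, 0, 0, 0, -1, 0, 0, -0.03, 0, 0, 0, -1, 0, 0, -0.06, 0, 0, 0, -1, 0, 0, -0.09, 0, 0, 0, -1, 0, 0, -0.11, 0, 0, 0, -1, 0, 0, -0.11, 0, 0, 0, -1, 0, 0, -0.11, 0, 0, 0, -1],
)

```text
time: 4.45
tool_pos: [0.5797, 0.1956, 0.1654]
tcp_rot: [-2.246, -2.196, 0.001]
wrist_force: [-0.9, 0.2, -7.4]
width: 0.519
grip_force: 62.5
```

```bash
python3 -c "
from h import *
to(.5363,-.1656,.16,108.9)
h=cam('wrist'); np.save('w3.npy',h,allow_pickle=True)
s=readout.read_state(); z=s['tool_pos'][2]-.053
q=proj(h,s['tool_pos']-[0,0,.02])[0].astype(int); x0,y0=max(q[0]-70,0),min(max(q[1]-70,0),384-140); print(q,x0,y0)
cv2.imwrite('pics/w3c.png',cv2.resize(h['color'][y0:y0+140,x0:x0+140],None,fx=4.2,fy=4.2,interpolation=cv2.INTER_CUBIC))
"
```

```text
t 4.45 tcp [0.5797 0.1956 0.1654] ang 88.7 F [-0.9  0.2 -7.4] w 0.5193574409851722 grip 62.5335431098938
  jog [-0.3621 -0.0352  0.0056] [-5.00e-02  1.00e-02 -2.02e+01]
[249 242] 179 172
```

View pics/w3c.png

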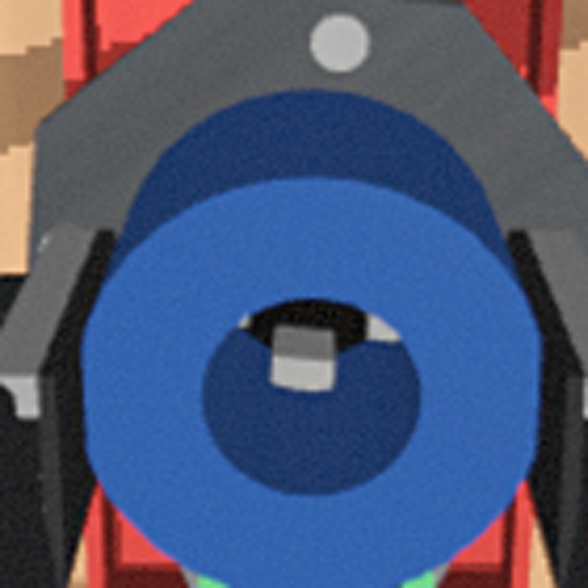

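The bore's top rim is centred at about (311,397) in the crop. The plate dot, which marks the middle of a flat, is at (340,42).

```bash
python3 -c "
from h import *
w=np.load('w3.npy',allow_pickle=True).item(); s=readout.read_state(); p=s['tool_pos']; print(p)
M=R.from_rotvec(s['tcp_rot']).as_matrix()
f=lambda d: np.array(d,float)/4.2+(179,172)-.38
c=ray(w,f([(311,397)]),p[2]+.009)[0]; d=ray(w,f([(340,42)]),p[2]-.021)[0]
k=ray(w,f([(38,128)]),p[2]-.021)[0]
print('centre in tool',M.T@(c-p)); v=d-c; print('flat dir',np.degrees(np.arctan2(v[1],v[0])),np.hypot(*v[:2]))
v=k-c; print('corner',np.degrees(np.arctan2(v[1],v[0])),np.hypot(*v[:2]))
w2=np.load('w2.npy',allow_pickle=True).item(); g=lambda d: np.array(d,float)/4.2+(178,113)-.38
D=ray(w2,g([(325,147),(181,262),(440,291)]),.036); v=D-[.58206,.19837,.036]; print('dots before',np.degrees(np.arctan2(v[:,1],v[:,0])),np.hypot(v[:,0],v[:,1]))
"
```

```text
[0.57886273 0.19534145 0.1642151 ]
centre in tool [ 0.0027282   0.00169994 -0.00900795]
flat dir 82.15518830223887 0.02856857052144615
corner 149.17815454474496 0.03657174777976869
dots before [ 83.13626289 173.33805637  -8.95570243] [0.02868753 0.02948493 0.02905042]
```

jog_arm(
  deltas=[-0.362, -0.035, 0.005, 0, 0, -20.2, -1, -0.362, -0.035, 0.005, 0, 0, -20.2, -1, -0.362, -0.035, 0.005, 0, 0, -20.2, -1, -0.362, -0.035, 0.005, 0, 0, -20.2, -1, -0.362, -0.035, 0.005, 0, 0, -20.2, -1, -0.362, -0.035, 0.005, 0, 0, -20.2, -1, -0.362, -0.035, 0.005, 0, 0, -20.2, -1, -0.362, -0.035, 0.005, 0, 0, -20.2, -1],
)

```text
time: 5.3
tool_pos: [0.5345, -0.1693, 0.1585]
tcp_rot: [-1.829, -2.55, 0.005]
wrist_force: [0.7, -0.1, -6.0]
width: 0.519
grip_force: 62.7
```

```bash
python3 -c "
from h import *
ps=[];cs=[]
for i in range(4):
    h=cam('wrist'); s=readout.read_state(); p=s['tool_pos']; ps.append(np.r_[p,R.from_rotvec(s['tcp_rot']).as_matrix()[:,0][:2],h['o']])
    g=cv2.cvtColor(h['color'],cv2.COLOR_BGR2HSV); m=cv2.inRange(g,(100,120,130),(125,255,255)); m[:215]=0
    cc,hi=cv2.findContours(m,cv2.RETR_CCOMP,cv2.CHAIN_APPROX_NONE)
    holes=[c for c,q in zip(cc,hi[0]) if q[3]>=0 and cv2.contourArea(c)>400]
    for c in holes:
        P=ray(h,c[:,0],.1585+.009)[:,:2]; e=cv2.fitEllipse((P*1000).astype(np.float32)); print(e); cs.append(e[0])
ps=np.array(ps); print(ps.mean(0).round(4),ps.std(0).round(5)); np.save('w4.npy',h,allow_pickle=True); print(np.mean(cs,0) if cs else 0)
h=h['color'];cv2.imwrite('pics/w4.png',cv2.resize(h,None,fx=1.5,fy=1.5))
"
```

```text
((534.8511352539062, -166.3394317626953), (21.638322830200195, 21.818981170654297), 175.62144470214844)
((534.8602294921875, -167.3740692138672), (21.634151458740234, 21.857511520385742), 176.6643829345703)
((535.2056274414062, -165.0402069091797), (21.634239196777344, 21.807287216186523), 174.82774353027344)
((535.5138549804688, -163.352783203125), (21.64980125427246, 21.830368041992188), 176.4922332763672)
[ 0.535  -0.1674  0.1586 -0.3208  0.9471  0.5149 -0.1046  0.2828] [0.00035 0.00195 0.00015 0.00087 0.0003  0.00026 0.00137 0.00012]
[ 535.10771179 -165.52662277]
```

View pics/w4.png

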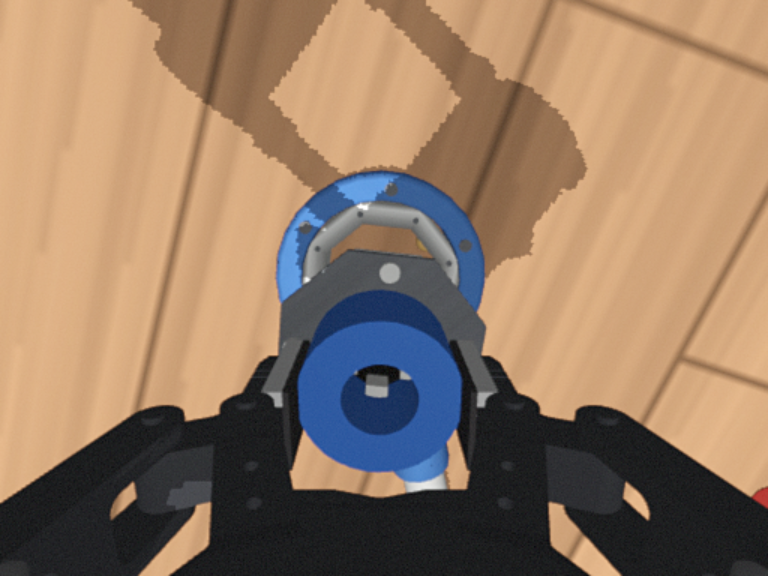

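The ring's dots show beyond the plate at (360,214), (415,220), (317,248) and (450,264), and the ring's flats run nearly parallel to the plate's. The arm was still settling, so I'll wait half a second and measure again.

jog_arm(
  deltas=[0, 0, 0, 0, 0, 0, -1, 0, 0, 0, 0, 0, 0, -1, 0, 0, 0, 0, 0, 0, -1, 0, 0, 0, 0, 0, 0, -1, 0, 0, 0, 0, 0, 0, -1],
)

```text
time: 6.0
tool_pos: [0.5373, -0.1649, 0.1612]
tcp_rot: [1.826, 2.556, 0.0]
wrist_force: [0.2, -0.8, -5.8]
width: 0.519
grip_force: 62.8
```

```bash
cat > hc.py <<'E'
from h import *
def head(n=4):
    ps=[];cs=[]
    for i in range(n):
        h=cam('wrist'); s=readout.read_state(); p=s['tool_pos']; ps.append(p)
        g=cv2.cvtColor(h['color'],cv2.COLOR_BGR2HSV); m=cv2.inRange(g,(100,120,130),(125,255,255)); m[:215]=0
        cc,hi=cv2.findContours(m,cv2.RETR_CCOMP,cv2.CHAIN_APPROX_NONE)
        for c,q in zip(cc,hi[0]):
            if q[3]>=0 and cv2.contourArea(c)>400: cs.append(cv2.fitEllipse((ray(h,c[:,0],p[2]+.009)[:,:2]*1000).astype(np.float32))[0])
    print('tcp',np.mean(ps,0).round(4),np.std(ps,0).round(5),'head',np.mean(cs,0).round(2),np.std(cs,0).round(2)); return h
E
python3 -c "
from hc import *
w=np.load('w4.npy',allow_pickle=True).item()
P=ray(w,np.array([(317,248),(360,214),(415,220),(450,264)])/1.5-.17,.034)[:,:2]
from scipy.optimize import least_squares
f=lambda x: (P-x[:2]-.0385*np.c_[np.cos(x[2]-np.arange(4)*np.pi/4),np.sin(x[2]-np.arange(4)*np.pi/4)]).ravel()
v=P[0]-[.5363,-.1656]
r=least_squares(f,[.5363,-.1656,np.arctan2(v[1],v[0])],x_scale=[.001,.001,.01]); print('ring',r.x[:2],np.degrees(r.x[2])%45,np.abs(r.fun).max())
head(); to(.5363,-.1656,.16,108.9)
"
```

```text
ring [ 0.53632554 -0.16568802] 34.63154607074054 0.0008353187175750704
tcp [ 0.5372 -0.1652  0.1612] [5.e-05 1.e-04 3.e-05] head [ 537.48 -162.22] [0.04 0.13]
t 6.2 tcp [ 0.5371 -0.1654  0.1612] ang 108.9 F [ 0.9 -0.5 -6.7] w 0.5187840223492082 grip 62.76290416717529
  jog [ 0.     -0.0008  0.0012] [ 0.    0.01 -0.  ]
```

jog_arm(
  deltas=[-0.003, -0.0015, 0.03, 0, 0, 0, -1, -0.003, -0.0015, 0.05, 0, 0, 0, -1, -0.003, -0.0015, 0.064, 0, 0, 0, -1, -0.003, -0.0015, 0.064, 0, 0, 0, -1, -0.003, -0.0015, 0.064, 0, 0, 0, -1, -0.003, -0.0015, 0.064, 0, 0, 0, -1, -0.003, -0.0015, 0.064, 0, 0, 0, -1, -0.003, -0.0015, 0.064, 0, 0, 0, -1],
)

```text
time: 7.0
tool_pos: [0.5374, -0.169, 0.0982]
tcp_rot: [1.826, 2.554, 0.001]
wrist_force: [0.2, 0.7, -5.5]
width: 0.52
grip_force: 62.7
```

```bash
python3 -c "
from hc import *
h=head(); to(.5363,-.1656,.088,108.9)
"
```

```text
tcp [ 0.537  -0.1688  0.0977] [1.6e-04 5.0e-05 2.2e-04] head [ 537.44 -166.08] [0.21 0.08]
t 7.2 tcp [ 0.5368 -0.1688  0.0974] ang 108.89 F [-0.5  0.2 -5.9] w 0.5162367600925659 grip 62.69840955734253
  jog [0.0032 0.0006 0.0094] [ 0.02  0.02 -0.01]
```

jog_arm(
  deltas=[0, -0.0005, 0.003, 0, 0, 0, -1, 0, -0.0005, 0.006, 0, 0, 0, -1, 0, -0.0005, 0.008, 0, 0, 0, -1, 0, -0.0005, 0.01, 0, 0, 0, -1, 0, -0.0005, 0.011, 0, 0, 0, -1, 0, -0.0005, 0.011, 0, 0, 0, -1],
)

```text
time: 7.8
tool_pos: [0.536, -0.1688, 0.0857]
tcp_rot: [-1.827, -2.555, 0.0]
wrist_force: [-0.4, -0.1, -5.3]
width: 0.518
grip_force: 62.7
```

jog_arm(
  deltas=[0, 0, 0.001, 0, 0, 0, -1, 0, 0, 0.002, 0, 0, 0, -1, 0, 0, 0.003, 0, 0, 0, -1, 0, 0, 0.004, 0, 0, 0, -1, 0, 0, 0.004, 0, 0, 0, -1],
)

```text
time: 8.3
tool_pos: [0.536, -0.1687, 0.0818]
tcp_rot: [-1.827, -2.556, -0.0]
wrist_force: [-0.1, 1.5, -5.8]
width: 0.518
grip_force: 63.0
```

jog_arm(
  deltas=[0, 0, 0.001, 0, 0, 0, -1, 0, 0, 0.002, 0, 0, 0, -1, 0, 0, 0.003, 0, 0, 0, -1, 0, 0, 0.003, 0, 0, 0, -1],
)

```text
time: 8.7
tool_pos: [0.5359, -0.1688, 0.0786]
tcp_rot: [-1.826, -2.555, 0.0]
wrist_force: [-0.1, 0.5, -6.4]
width: 0.513
grip_force: 63.0
```

jog_arm(
  deltas=[0, 0, 0.001, 0, 0, 0, -1, 0, 0, 0.002, 0, 0, 0, -1, 0, 0, 0.003, 0, 0, 0, -1, 0, 0, 0.004, 0, 0, 0, -1, 0, 0, 0.004, 0, 0, 0, -1],
)

```text
time: 9.2
tool_pos: [0.5361, -0.1689, 0.075]
tcp_rot: [-1.827, -2.556, 0.0]
wrist_force: [-1.2, 3.1, -5.7]
width: 0.521
grip_force: 63.0
```

jog_arm(
  deltas=[0, 0, 0.001, 0, 0, 0, -1, 0, 0, 0.002, 0, 0, 0, -1, 0, 0, 0.003, 0, 0, 0, -1, 0, 0, 0.003, 0, 0, 0, -1],
)

```text
time: 9.6
tool_pos: [0.5361, -0.169, 0.0734]
tcp_rot: [-1.827, -2.556, 0.001]
wrist_force: [-6.1, 2.8, 6.4]
width: 0.516
grip_force: 63.9
```

jog_arm(
  deltas=[0, 0, 0.001, 0, 0, 0, -1, 0, 0, 0.002, 0, 0, 0, -1, 0, 0, 0.003, 0, 0, 0, -1, 0, 0, 0.003, 0, 0, 0, -1],
)

```text
time: 10.0
tool_pos: [0.5359, -0.1689, 0.0703]
tcp_rot: [-1.826, -2.555, 0.001]
wrist_force: [-5.2, 3.4, 6.3]
width: 0.521
grip_force: 64.0
```

jog_arm(
  deltas=[0, 0, 0.001, 0, 0, 0, -1, 0, 0, 0.002, 0, 0, 0, -1, 0, 0, 0.003, 0, 0, 0, -1, 0, 0, 0.004, 0, 0, 0, -1, 0, 0, 0.005, 0, 0, 0, -1, 0, 0, 0.005, 0, 0, 0, -1],
)

```text
time: 10.6
tool_pos: [0.5357, -0.1687, 0.0636]
tcp_rot: [-1.826, -2.555, 0.0]
wrist_force: [-1.8, 2.5, -3.8]
width: 0.519
grip_force: 63.1
```

jog_arm(
  deltas=[0, 0, 0.001, 0, 0, 0, -1, 0, 0, 0.002, 0, 0, 0, -1, 0, 0, 0.002, 0, 0, 0, -1],
)

```text
time: 10.9
tool_pos: [0.5361, -0.1688, 0.0617]
tcp_rot: [-1.827, -2.556, -0.0]
wrist_force: [-0.6, 2.4, -6.1]
width: 0.517
grip_force: 62.7
```

jog_arm(
  deltas=[0, 0, 0.0007, 0, 0, 0, -1, 0, 0, 0.0014, 0, 0, 0, -1, 0, 0, 0.0014, 0, 0, 0, -1],
)

```text
time: 11.2
tool_pos: [0.5362, -0.1687, 0.0612]
tcp_rot: [-1.827, -2.555, -0.0]
wrist_force: [-2.4, 4.5, 0.2]
width: 0.52
grip_force: 63.7
```

jog_arm(
  deltas=[0, 0, 0.0007, 0, 0, 0, -1, 0, 0, 0.001, 0, 0, 0, -1, 0, 0, 0.001, 0, 0, 0, -1],
)

```text
time: 11.5
tool_pos: [0.5362, -0.1687, 0.0612]
tcp_rot: [-1.827, -2.555, -0.0]
wrist_force: [-6.0, 5.5, 6.1]
width: 0.519
grip_force: 64.1
```

jog_arm(
  deltas=[0, 0, -0.001, 0, 0, 0, 0.4, 0, 0, -0.001, 0, 0, 0, 0.8, 0, 0, -0.001, 0, 0, 0, 0.8, 0, 0, -0.001, 0, 0, 0, 0.8, 0, 0, -0.001, 0, 0, 0, 0.8],
)

```text
time: 12.0
tool_pos: [0.5365, -0.1692, 0.0608]
tcp_rot: [1.826, 2.555, 0.0]
wrist_force: [-0.1, -0.4, -0.9]
width: 0.904
grip_force: 0.0
```

jog_arm(
  deltas=[0, 0, -0.01, 0, 0, 0, 0.8, 0, 0, -0.03, 0, 0, 0, 0.8, 0, 0, -0.07, 0, 0, 0, 0.8, 0, 0, -0.11, 0, 0, 0, 0.8, 0, 0, -0.11, 0, 0, 0, 0.8, 0, 0, -0.11, 0, 0, 0, 0.8, 0, 0, -0.11, 0, 0, 0, 0.8, 0, 0, -0.11, 0, 0, 0, 0.8],
)

```text
time: 12.8
tool_pos: [0.5349, -0.1685, 0.169]
tcp_rot: [-1.825, -2.553, 0.001]
wrist_force: [0.1, -0.4, -0.3]
width: 0.897
grip_force: 0.0
```

```bash
python3 -c "
from h import *
to(.5363,-.1656,.17,108.9)
w=cam('wrist');s=cam('scene')
cv2.imwrite('pics/f.png',np.hstack([w['color'][60:320,120:400],cv2.resize(s['color'][130:210,100:186],(280,260))]))
"
```

```text
t 12.8 tcp [ 0.5349 -0.1685  0.169 ] ang 108.89 F [ 0.1 -0.4 -0.3] w 0.8971348568800795 grip 0.0
  jog [ 0.0023  0.0022 -0.001 ] [-0.14 -0.11 -0.01]
```

View pics/f.png

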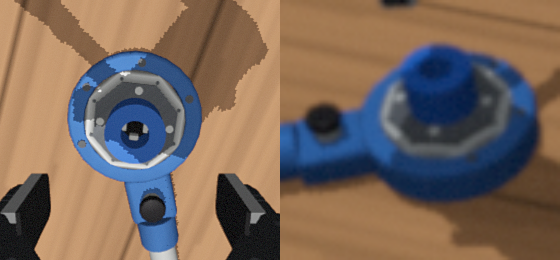

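The head sits flat and central in the ring (at about (135,125) in the left half), the octagons match, and the gripper is clear.

```bash
python3 -c "
from h import *
print(finish_job())"
```

```text
the job is handed in; nothing more can be done
None
```

The half-inch die head is in the ratchet ring with its plate flat on the ring's face by feel and camera; the ball's click was felt as the push force falling away. I let go, moved the gripper clear and handed the job in at about 13 s; no verdict came back.

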